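# Check the stop of a hand crimper

## Task

The vial crimper with the red grips has just had its stop screw set: check that its lever stops short of the fixed handle. With the outside of your closed fingers on the lever's red grip, press the lever in gently until it comes up against its stop, keep it there for about two seconds, then ease it back out until it is fully open, without letting it snap back, and move clear. Push on the lever only: do not pinch it against the fixed handle or touch that handle, leave the blue crimper alone, and do not lift or disturb anything else.

Things in the scene. Friction and masses are not known exactly. Their poses are not given: they have to be found in the camera images.
- crimper_red: Hand crimper with red grips on its side in a heavy grey stand that never moves (base 90 x 234 x 14 mm, from x -30 to 60, y -127 to 107). Origin on the worktop, z up. Steel barrel (40 mm across) at y = +75, jaws to +x. Fixed handle and, on its -x side, the lever run from there to -y; all lie about a plane 75 mm above the worktop. Highest points: barrel screw 105, end clamp at (20, -112) 97 mm.
- red_bar: Fixed handle of the red crimper: round bar along the crimper's y at x = 20 mm, 75 mm above the worktop, red sleeve 22 mm in diameter from y = -10 to -98 mm. Axes as the crimper's, origin 75 mm above the crimper's. Not to be touched.
- red_grip: Red grip fixed on the lever: 16 mm thick, 80 mm long, 26 mm high (62 to 88 mm above the worktop). Origin: the lever's pivot, at x = -12, y = +102 mm in the crimper's frame, 75 mm up. z up; -y points along the lever to its free end (grip from 100 to 180 mm along it); -x is the outward face, to be pressed.
- red_press (a point): Middle of the outward face of the red lever grip, 140 mm from the pivot, 75 mm above the worktop; moves with the lever. In the crimper's frame: x = -58, y = -30 mm when open, x = -20, y = -38 mm at the stop. Nothing stands within 60 mm on its outward side.
- red_lever (a joint): Swing of the red lever about its upright pivot, rad. 0: open, held there by a spring; 0.28: at its stop (brass stop screw meets the fixed handle), parallel to that handle, 13 mm between the grips. Grows as the grip is pressed towards the handle (the crimper's +x). Spring force at the grip's middle about 3 N open, 6.5 N at the stop, which is hard. Let go, it flies open.
- crimper_blue: A second crimper of the same build in its own stand, with blue grips and a thinner barrel (32 mm across); same frame. Not to be touched.
- blue_lever (a joint): Swing of the blue crimper's lever, 0: open. To be left alone.
- vial_1: Loose capped glass vial, 22 mm in diameter, 48 mm high. Origin at the centre of its underside. Bystander.
- vial_2: A second such vial. Bystander.
- tube_block: Loose green block of small tubes, 52 x 116 x 32 mm. Origin at the centre of its underside. Bystander.
- beaker: Loose glass beaker, 53 mm across, 67 mm high. Origin at the centre of its underside. Bystander.
- amber_bottle: Loose brown reagent bottle with a blue cap, 45 mm across, 78 mm high. Origin at the centre of its underside. Bystander.
- marker_red: Loose marker pen with a red cap lying down, 135 x 11 x 12 mm. Bystander.
- tweezers: Loose steel tweezers lying down, 125 x 15 x 9 mm. Bystander.
- black_cap: Loose black screw cap, 31 mm across, 18 mm high. Bystander.

How it is judged (in metres and radians):
On the way:
1. the fingers press on the red grip and hold the red lever against its stop (within 0.02 rad) for 1 s (value of joint red_lever above 0.26 rad and contact force between the fingers and red_grip above 3 N), for 1 s.
At the end, for the whole second after the job is handed in: the red lever, after being held at its stop, is fully open again (within 0.02 rad) and at rest, and the blue one is open (value of joint each of red_lever, blue_lever below 0.02 rad and velocity of joint red_lever below 0.05 rad/s); the robot touches nothing.
It fails at once if the red lever is slammed in (faster than 2 rad/s) or snaps back (faster than 2.5 rad/s, about 0.35 m/s at the grip) (velocity of joint red_lever above 2 rad/s or velocity of joint red_lever below -2.5 rad/s).
It fails at once if the lever is forced against its stop (over 35 N) (contact force between the fingers and red_grip above 35 N).
It fails at once if the fixed red handle is touched (over 1.5 N) (contact force between any of the fingers, the arm and red_bar above 1.5 N).
It fails at once if the blue crimper is touched or worked (contact force between any of the fingers, the arm and crimper_blue above 1.5 N or value of joint blue_lever above 0.03 rad).
It fails at once if a bystander is lifted or moved by more than 15 mm (distance of any of vial_1, vial_2, tube_block, beaker, amber_bottle, marker_red, tweezers, black_cap from where it was at the start of the episode above 0.015 m).
It also fails if it takes over 48 s, if anything falls off the work surface, if the arm or the gripper's body presses on something with over 40 N, if the wrist force passes 120 N, or if a joint passes its speed limit or range.

## Robot

A 6-joint arm with a two-finger parallel gripper is mounted at the origin on a cart in front of the work surface, level with it; the furniture and walls round the work are solid. World frame = base frame: x ahead of the robot, y to its left, z up, the work surface at z = 0. Lengths are in m, angles in degrees, forces in N, time in s.
With the tool pointing down it reaches from about 0.35 to 0.875 m from the base axis. Payload 4.2 kg.
Tool frame: the origin (TCP) lies at the centre of the arm's flange, where the gripper is bolted on; the fingertips stand 182 mm ahead of it and the grasp point (between the pads) lies 164 mm ahead of it (r.nose_length is the distance from the TCP to the fingertips, in m); z points along the fingers, y is the line along which they close (so a half turn about z gives the same grasp; the last joint's range is limited). The gripper opens to 87 mm and grips with 3 to 60 N. Pads are 19 mm wide; open, the fingers measure 117 mm over their backs; the gripper's body (75 mm by 190 mm) begins 51 mm behind the grasp point.
Start: joints at [-56.918, 22.042, 0.453, 0, -68.411, -14.817], TCP at [0.196, -0.593, 0.405] pointing down, gripper open.
Joint ranges: [-179.83, 179.83], [-69.29, 118.12], [-61.27, 80.66], [-181.25, 117.63], [-171.15, -9.14], [-177.46, 177.46]. Speed limits (degrees/s): [159.86, 159.86, 180, 180, 180, 180].

## Interface

Orientations are given as a 3x3 rotation matrix whose columns are the frame's x, y, z axes.
In Python, from station import r, vision gives the robot as it stands. The module is installed in compiled form; this text tells all that it offers.
- The arm moves only by the shell command python3 -m creep 'ROWS'. ROWS is JSON, a list of rows, each a list of 7 numbers: the opening, from -1 (shut) to 1 (fully open), then the shift along the tool's x, y, z in mm, then the turn, a rotation vector about the tool's x, y, z in degrees. A call has 1 to 8 rows; each row is the pose to reach, as a shift and turn from the pose commanded when the call began, along the tool's axes at that moment; what a row does not reach only later rows make up. A row lasts 1/12 s, in which the tool goes at most 41.7 mm and 7.16 degrees, less where a joint would pass 70% of its speed; a pose out of reach is approached as far as the arm can. A call with a gripper value outside its range is refused whole. The fingers move at their own pace and stop on an object; the grip force is fixed at half the most. Time passes only in rows, so rows that repeat a pose let the fingers close. It gives the time, the measured TCP pose, the force, the opening and the grip force at its end, in the units of the state.
- r.sense(): the state, without advancing time (a new reading comes with each control period).
- vision.capture(name): name is "scene" or "top" or "wrist"; returns (picture, depth): 420x560x3 uint8, red, green, blue; 420x560 float32, m along the optical axis (not along the pixel's ray), 0 where there is no reading.
- vision.camera_model(name): a dict with "vertical_fov" (degrees; the focal length in pixels is half the picture's height over the tangent of half this angle, whatever the lens; pixels are square), "cx", "cy" (the principal point, pixels), "extrinsics" (4x4, takes a point from camera to world coordinates); the wrist camera has in their place "mount" (4x4, takes a point from camera to tool coordinates, whose origin is the TCP and whose axes are the flange's). Camera axes: x right, y down, z forward; pixel columns grow to the right and rows downward; lengths in m; the calibration is good to about 2 mm. A picture is of the moment at which its call begins: read the wrist's pose just before it. camera_model takes no time and is no camera call.
- r.finish_job(): hands the job in; it is judged then, once.
Trained networks look in the newest picture that a camera, given by its name, has taken for a name from the list of things; names that differ only in an ending like _2 or _b are one class to them, and where a whole thing is asked for, a point or a joint stands for the part that bears it (a point fixed in the world has none). Each returns a list of dicts, best first, with "conf" (0 to 1); they miss things now and then, are a little off and sometimes report something else, mostly with a low value. They report only what shows in the picture. A call takes as long as a camera call.
- vision.find_in(camera, thing): "uv" ([column, row] in pixels, amid what is visible of it).
- vision.cut_out(camera, thing): "region" (420x560 bool, what is visible of it) and "uv" ([column, row] in pixels, amid what is visible of it).
The state is a dict: "time_s": time; "joints": joint angles; "joint_velocities": joint speeds; "effort": joint torques, N m; "tcp_pos": TCP position; "ee_rot": TCP orientation; "wrist_force": force on the tool from outside, world axes, zero at the start; "moment": the same for the moment, N m; "gripper_width": opening from 0.0 (shut) to 1.0 (fully open); "gripper_force": force on a finger pad.
Only numpy, scipy, OpenCV 4.12 (cv2) and the standard library are available. Lean on these libraries where they do the work, as an engineer would, in place of code of your own. Each camera call takes 0.05 s, during which the arm holds its last target. There are 200 camera calls.

## Working session

There is one attempt and no reset: what is moved stays moved. The work goes in short steps, Python scripts to look and compute and a shell command to move; the robot and the scene stay as the last step left them, time stands still between calls to the robot, and variables do not carry over. Pictures are saved under pics/ and viewed, at most 10 in all, crops included, and the job is handed in when it is done.

```bash
mkdir -p pics; cat > h.py <<'E'
import numpy as np, cv2
from station import r, vision
def K(n):
    m=vision.camera_model(n); f=210/np.tan(np.radians(m["vertical_fov"]/2)); return m,f
def world(n,uv,d,s=None):
    m,f=K(n); uv=np.atleast_2d(uv); d=np.atleast_1d(d)
    p=np.c_[(uv[:,0]-m["cx"])/f*d,(uv[:,1]-m["cy"])/f*d,d]
    if "extrinsics" in m: T=np.array(m["extrinsics"])
    else:
        B=np.eye(4);B[:3,:3]=s["ee_rot"];B[:3,3]=s["tcp_pos"];T=B@np.array(m["mount"])
    return p@T[:3,:3].T+T[:3,3]
def cloud(n,reg,dep,s=None):
    v,u=np.nonzero(reg&(dep>0)); return world(n,np.c_[u,v],dep[v,u],s)
E
python3 - <<'E'
from h import *
s=r.sense(); print(s["time_s"],np.round(s["ee_rot"],3).tolist(),s["wrist_force"])
ims=[]
for n in("top","scene"):
    p,d=vision.capture(n); ims.append(p); np.save(n+"_d.npy",d); np.save(n+"_p.npy",p)
    for t in("crimper_red","red_bar","red_grip","crimper_blue","vial_1","tube_block","beaker","amber_bottle"):
        for o in vision.cut_out(n,t)[:2]:
            c=cloud(n,o["region"],d)
            if len(c): print(n,t,round(o["conf"],2),np.round(o["uv"]),np.round(np.median(c,0),3),np.round(np.percentile(c,2,0),3),np.round(np.percentile(c,98,0),3))
    cv2.imwrite(f"pics/{n}0.png",p[...,::-1])
E
```

```text
0.0 [[-0.95, -0.313, -0.001], [-0.313, 0.95, 0.002], [0.0, 0.002, -1.0]] [-0.51926989  0.84412899  0.59132225]
top crimper_red 0.94 [188. 195.] [0.59  0.203 0.018] [0.522 0.085 0.006] [0.656 0.305 0.096]
top red_bar 0.77 [198. 187.] [0.596 0.175 0.082] [0.576 0.109 0.016] [0.616 0.255 0.09 ]
top red_grip 0.69 [191. 213.] [0.525 0.187 0.086] [ 0.505  0.15  -0.003] [0.549 0.221 0.093]
top crimper_blue 0.91 [324. 180.] [ 0.615 -0.211  0.017] [ 0.541 -0.319  0.006] [ 0.687 -0.102  0.094]
top vial_1 0.55 [248. 255.] [0.391 0.025 0.046] [0.382 0.017 0.03 ] [0.397 0.034 0.054]
top vial_1 0.37 [271. 254.] [ 0.396 -0.055  0.047] [ 0.386 -0.064  0.027] [ 0.404 -0.046  0.055]
top tube_block 0.76 [218. 134.] [0.766 0.119 0.026] [ 0.738  0.062 -0.003] [0.799 0.173 0.036]
top beaker 0.55 [277. 138.] [ 0.762 -0.074  0.009] [ 0.732 -0.098 -0.002] [ 0.78  -0.052  0.067]
top amber_bottle 0.8 [416. 208.] [ 0.524 -0.488  0.06 ] [ 0.503 -0.512  0.   ] [ 0.546 -0.474  0.08 ]
top amber_bottle 0.64 [188. 210.] [0.528 0.186 0.087] [0.506 0.152 0.08 ] [0.546 0.217 0.093]
scene crimper_red 0.89 [200. 284.] [0.589 0.215 0.065] [0.516 0.09  0.008] [0.654 0.311 0.095]
scene red_bar 0.87 [204. 266.] [0.596 0.173 0.081] [0.578 0.106 0.071] [0.618 0.252 0.088]
scene red_grip 0.58 [221. 283.] [0.527 0.187 0.084] [0.506 0.153 0.065] [0.552 0.222 0.09 ]
scene crimper_blue 0.87 [286. 187.] [ 0.616 -0.196  0.056] [ 0.537 -0.319  0.008] [ 0.684 -0.099  0.093]
scene tube_block 0.6 [177. 236.] [0.762 0.121 0.025] [ 0.741  0.063 -0.   ] [0.799 0.174 0.034]
scene tube_block 0.21 [206. 264.] [0.598 0.171 0.081] [0.578 0.103 0.001] [0.652 0.249 0.088]
scene beaker 0.64 [226. 189.] [ 0.757 -0.075  0.042] [ 0.735 -0.102  0.003] [ 0.785 -0.052  0.067]
scene amber_bottle 0.68 [368. 147.] [ 0.521 -0.485  0.048] [ 0.504 -0.506  0.003] [ 0.545 -0.474  0.079]
scene amber_bottle 0.31 [221. 280.] [0.526 0.185 0.085] [0.506 0.151 0.069] [0.546 0.221 0.09 ]
```

View pics/top0.png

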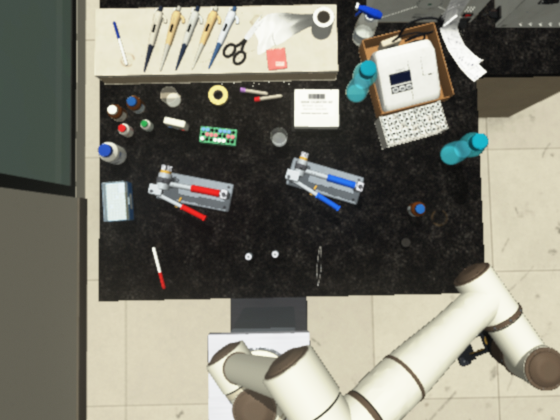

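View pics/scene0.png

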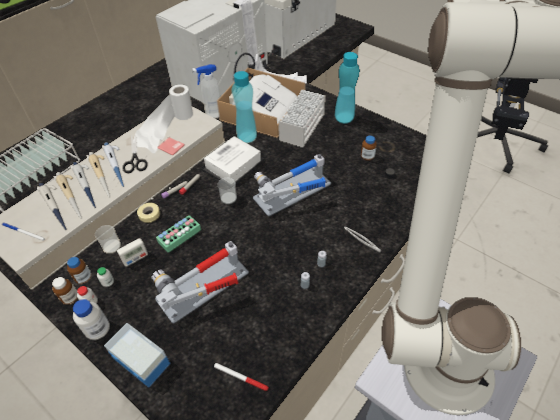

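The top view shows the red crimper at about (190,190), barrel on the left and lever at (190,213) towards the robot. The blue crimper is at (325,180). Both networks agree on the red parts, so next I fit the frame.

```bash
cat > fit.py <<'E'
from h import *
def fit(n,s=None,d=None):
    res=[]
    for t,z0 in(("red_bar",.075),("red_grip",.08)):
        o=vision.cut_out(n,t)[0]; c=cloud(n,o["region"],d,s); c=c[(c[:,2]>z0)&(c[:,2]<.1)]
        b=cv2.minAreaRect((c[:,:2]*1000).astype(np.float32)); P=cv2.boxPoints(b)
        e=[P[1]-P[0],P[2]-P[1]]; e=max(e,key=np.linalg.norm); a=np.degrees(np.arctan2(-e[0],e[1])); a=(a+90)%180-90
        print(n,t,round(o["conf"],2),"c",np.round(b[0],1),"med",np.round(np.median(c,0)*1000),"size",np.round(b[1],1),"yaw",round(a,1))
        res.append((np.array(b[0]),a))
    return res
def R(a): a=np.radians(a); return np.array([[np.cos(a),-np.sin(a)],[np.sin(a),np.cos(a)]])
def report(res,s):
    (b,a),(g,ag)=res
    # bar centre in crimper (20,-54); open grip centre: press + 8mm inward normal
    gc=np.array([-58,-30])+8*R(-16)[:,0] ; d=np.array([20,-54])-gc
    w=b-g; a2=np.degrees(np.arctan2(w[1],w[0])-np.arctan2(d[1],d[0]))
    print("yaw from centres",round(a2,1),"grip-8",round(ag,1),"dist",round(np.linalg.norm(w),1),round(np.linalg.norm(d),1))
    return a,a2
E
python3 - <<'E'
from fit import *
s=r.sense()
for n in("top","scene"):
    p,d=vision.capture(n); q=fit(n,s,d); report(q,s)
for yaw in(-10,-12): print(yaw,R(yaw)@[38,-8])
E
```

```text
top red_bar 0.84 c [597.3 180.4] med [596. 172.  82.] size [154.3  21.9] yaw -12.6
top red_grip 0.52 c [525. 185.] med [523. 181.  87.] size [76.3 15.9] yaw -26.8
yaw from centres 13.6 grip-8 -26.8 dist 72.5 73.6
scene red_bar 0.96 c [601.3 180. ] med [597. 177.  82.] size [155.5  22.8] yaw -13.3
scene red_grip 0.77 c [529.1 184.9] med [529. 187.  86.] size [79.6 18.8] yaw -28.0
yaw from centres 13.3 grip-8 -28.0 dist 72.3 73.6
-10 [ 36.03350919 -14.47709278]
-12 [ 35.5063153  -15.72582506]
```

```bash
python3 -m creep '[[-1,-25,32,0,0,0,0],[-1,-50,65,0,0,0,0],[-1,-75,98,0,0,0,0],[-1,-100,131,0,0,0,0],[-1,-125,164,0,0,0,0],[-1,-150,197,0,0,0,0],[-1,-175,229,0,0,0,0],[-1,-200,262,0,0,0,0]]'; python3 -m creep '[[-1,-25,32,0,0,0,0],[-1,-50,65,0,0,0,0],[-1,-75,98,0,0,0,0],[-1,-100,131,0,0,0,0],[-1,-125,164,0,0,0,0],[-1,-150,197,0,0,0,0],[-1,-175,229,0,0,0,0],[-1,-200,262,0,0,0,0]]'; python3 -m creep '[[-1,-25,32,0,0,0,7],[-1,-50,65,0,0,0,14],[-1,-75,98,0,0,0,21],[-1,-100,130,0,0,0,28],[-1,-114,150,0,0,0,35],[-1,-114,150,0,0,0,38],[-1,-114,150,0,0,0,38]]'
python3 - <<'E'
from fit import *
s=r.sense(); print(s["time_s"],s["tcp_pos"],np.round(s["ee_rot"],3).tolist(),s["gripper_width"],s["wrist_force"],s["joints"])
p,d=vision.capture("wrist"); cv2.imwrite("pics/w1.png",p[...,::-1])
try: report(fit("wrist",s,d),s)
except Exception as e: print(e)
E
```

```text
time_s: 1.87
tcp_pos: [0.3037, -0.2803, 0.4051]
ee_rot: [[-0.95, -0.313, 0.001], [-0.313, 0.95, -0.0], [-0.001, -0.001, -1.0]]
wrist_force: [1.7, -0.1, -0.5]
gripper_width: 0.478
gripper_force: 0.0
time_s: 2.53
tcp_pos: [0.4114, 0.0315, 0.4054]
ee_rot: [[-0.949, -0.314, 0.002], [-0.314, 0.949, 0.001], [-0.002, 0.0, -1.0]]
wrist_force: [1.7, -0.8, 0.4]
gripper_width: 0.009
gripper_force: 0.0
time_s: 3.12
tcp_pos: [0.4731, 0.2093, 0.4042]
ee_rot: [[-0.942, 0.337, -0.001], [0.337, 0.942, -0.001], [0.0, -0.001, -1.0]]
wrist_force: [-0.1, -0.2, -0.8]
gripper_width: 0.003
gripper_force: 0.0
3.1167 [0.4730554  0.20926201 0.40420276] [[-0.942, 0.337, -0.001], [0.337, 0.942, -0.001], [0.0, -0.001, -1.0]] 0.003192187878516721 [-0.13659329 -0.15925508 -0.75703095] [ 4.18565926e+01  1.15693667e+01 -1.45280102e+01 -3.59357004e-03
 -6.39539810e+01 -1.51519465e+02]
list index out of range
```

View pics/w1.png

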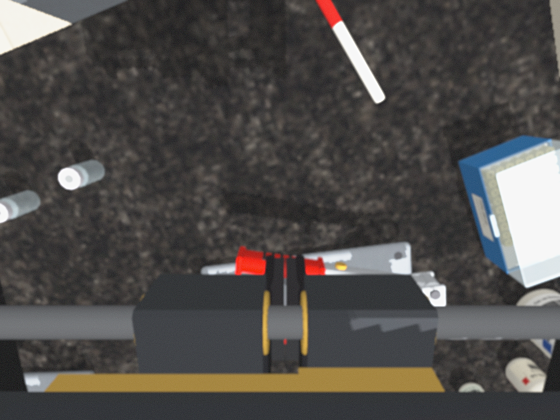

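The wrist view shows the closed fingers at columns 265–305, with the red grip centred behind them at about (281,262) and nothing below the tips. I'll descend on the outward side, then approach.

```bash
python3 -m creep '[[-1,0,0,30,0,0,0],[-1,0,0,60,0,0,0],[-1,0,0,90,0,0,0],[-1,0,0,115,0,0,0],[-1,0,0,140,0,0,0],[-1,0,0,155,0,0,0],[-1,0,0,162,0,0,0],[-1,0,0,162,0,0,0]]'; python3 -m creep '[[-1,-6,0,0,0,0,0],[-1,-12,-1,0,0,0,0],[-1,-17,-1,0,0,0,0],[-1,-22,-2,0,0,0,0],[-1,-25,-2,0,0,0,0],[-1,-25,-2,0,0,0,0]]'
python3 - <<'E'
from fit import *
p,d=vision.capture("scene"); cv2.imwrite("pics/s1.png",cv2.resize(p[190:350,120:340,::-1],None,fx=3,fy=3))
p,d=vision.capture("wrist"); cv2.imwrite("pics/w2.png",p[...,::-1])
E
```

```text
time_s: 3.88
tcp_pos: [0.4724, 0.2066, 0.2417]
ee_rot: [[-0.941, 0.338, -0.002], [0.338, 0.941, -0.002], [0.002, -0.003, -1.0]]
wrist_force: [-0.5, -0.0, 0.1]
gripper_width: 0.005
gripper_force: 0.0
time_s: 4.38
tcp_pos: [0.4964, 0.197, 0.2432]
ee_rot: [[-0.941, 0.338, 0.001], [0.338, 0.941, 0.001], [-0.001, 0.001, -1.0]]
wrist_force: [-0.1, -0.4, -0.1]
gripper_width: 0.008
gripper_force: 0.0
```

View pics/s1.png

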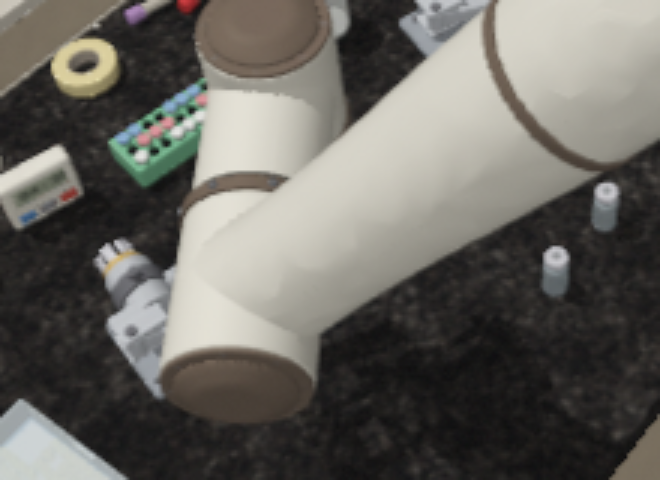

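View pics/w2.png

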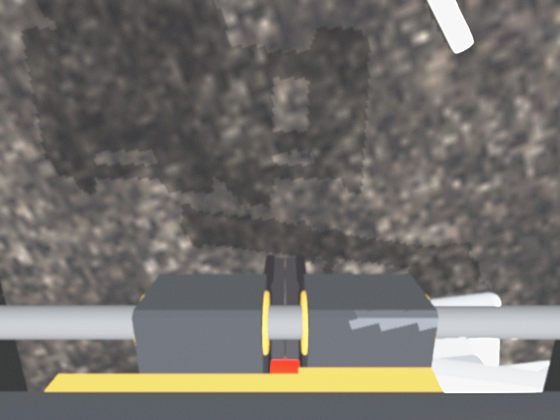

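The scene view is blocked by the arm. The wrist view shows a strip of red grip at (285,367), directly on the pressing side of the closed fingers. From here I feel for contact with small steps.

```bash
python3 -m creep '[[-1,-2,0,0,0,0,0],[-1,-4,0,0,0,0,0],[-1,-6,0,0,0,0,0],[-1,-8,-1,0,0,0,0],[-1,-10,-1,0,0,0,0],[-1,-12,-1,0,0,0,0]]'; python3 -m creep '[[-1,-1,0,0,0,0,0],[-1,-2,0,0,0,0,0],[-1,-3,0,0,0,0,0],[-1,-4,0,0,0,0,0],[-1,-5,0,0,0,0,0],[-1,-6,0,0,0,0,0]]'
```

```text
time_s: 4.98
tcp_pos: [0.5067, 0.1922, 0.2427]
ee_rot: [[-0.941, 0.338, -0.0], [0.338, 0.941, -0.0], [0.0, -0.0, -1.0]]
wrist_force: [0.6, -0.2, 0.5]
gripper_width: 0.003
gripper_force: 0.0
time_s: 5.48
tcp_pos: [0.5119, 0.1903, 0.2427]
ee_rot: [[-0.941, 0.338, -0.001], [0.338, 0.941, -0.0], [0.001, -0.001, -1.0]]
wrist_force: [-2.5, 0.8, 0.3]
gripper_width: 0.005
gripper_force: 1.3
```

Contact came where predicted (about 2.6 N). The stop should be about 37 mm further on.

```bash
python3 -m creep '[[-1,-2,0,0,0,0,0],[-1,-4,0,0,0,0,0],[-1,-6,0,0,0,0,0],[-1,-8,-1,0,0,0,0],[-1,-10,-1,0,0,0,0],[-1,-12,-1,0,0,0,0],[-1,-14,-1,0,0,0,0],[-1,-16,-1,0,0,0,0]]'; python3 -m creep '[[-1,-2,0,0,0,0,0],[-1,-4,0,0,0,0,0],[-1,-6,0,0,0,0,0],[-1,-8,-1,0,0,0,0],[-1,-10,-1,0,0,0,0],[-1,-11,-1,0,0,0,0],[-1,-12,-1,0,0,0,0]]'
```

```text
time_s: 6.15
tcp_pos: [0.5266, 0.1834, 0.2424]
ee_rot: [[-0.941, 0.338, -0.002], [0.338, 0.941, -0.001], [0.002, -0.002, -1.0]]
wrist_force: [-5.5, -1.3, 2.1]
gripper_width: 0.007
gripper_force: 2.1
time_s: 6.73
tcp_pos: [0.5375, 0.1788, 0.2423]
ee_rot: [[-0.941, 0.338, -0.002], [0.338, 0.941, -0.001], [0.002, -0.001, -1.0]]
wrist_force: [-5.5, 2.3, 0.8]
gripper_width: 0.003
gripper_force: 2.9
```

```bash
python3 -m creep '[[-1,-1,0,0,0,0,0],[-1,-2,0,0,0,0,0],[-1,-3,0,0,0,0,0],[-1,-4,0,0,0,0,0],[-1,-5,0,0,0,0,0],[-1,-5,0,0,0,0,0]]'; python3 -m creep '[[-1,-0.5,0,0,0,0,0],[-1,-1,0,0,0,0,0],[-1,-1.5,0,0,0,0,0],[-1,-1.5,0,0,0,0,0]]'
```

```text
time_s: 7.23
tcp_pos: [0.5422, 0.1772, 0.2423]
ee_rot: [[-0.941, 0.338, -0.002], [0.338, 0.941, -0.0], [0.002, -0.001, -1.0]]
wrist_force: [-6.1, 1.1, 1.7]
gripper_width: 0.002
gripper_force: 3.1
time_s: 7.57
tcp_pos: [0.5435, 0.1768, 0.2423]
ee_rot: [[-0.941, 0.338, -0.002], [0.338, 0.941, -0.0], [0.002, -0.001, -1.0]]
wrist_force: [-5.8, 0.6, 0.9]
gripper_width: 0.006
gripper_force: 3.2
```

```bash
python3 -m creep '[[-1,-0.5,0,0,0,0,0],[-1,-1,0,0,0,0,0],[-1,-1.5,0,0,0,0,0],[-1,-1.5,0,0,0,0,0]]'; python3 -m creep '[[-1,-0.5,0,0,0,0,0],[-1,-1,0,0,0,0,0],[-1,-1,0,0,0,0,0]]'
```

```text
time_s: 7.9
tcp_pos: [0.5449, 0.1764, 0.2423]
ee_rot: [[-0.941, 0.338, -0.002], [0.338, 0.941, -0.0], [0.002, -0.001, -1.0]]
wrist_force: [-6.6, 1.2, 0.5]
gripper_width: 0.004
gripper_force: 3.2
time_s: 8.15
tcp_pos: [0.5458, 0.1761, 0.2423]
ee_rot: [[-0.941, 0.338, -0.002], [0.338, 0.941, -0.0], [0.002, -0.001, -1.0]]
wrist_force: [-6.0, 1.8, 1.1]
gripper_width: 0.006
gripper_force: 3.3
```

```bash
python3 -m creep '[[-1,-0.5,0,0,0,0,0],[-1,-1,0,0,0,0,0],[-1,-1,0,0,0,0,0]]'; python3 -m creep '[[-1,-0.5,0,0,0,0,0],[-1,-1,0,0,0,0,0],[-1,-1,0,0,0,0,0]]'
```

```text
time_s: 8.4
tcp_pos: [0.5468, 0.1757, 0.2423]
ee_rot: [[-0.941, 0.338, -0.002], [0.338, 0.941, -0.0], [0.002, -0.001, -1.0]]
wrist_force: [-6.7, 1.1, 2.2]
gripper_width: 0.008
gripper_force: 3.3
time_s: 8.65
tcp_pos: [0.5477, 0.1755, 0.2423]
ee_rot: [[-0.941, 0.338, -0.002], [0.338, 0.941, -0.0], [0.002, -0.001, -1.0]]
wrist_force: [-6.9, 1.9, 1.7]
gripper_width: 0.006
gripper_force: 3.4
```

```bash
python3 -m creep '[[-1,-0.5,0,0,0,0,0],[-1,-1,0,0,0,0,0],[-1,-1,0,0,0,0,0]]'; python3 -m creep '[[-1,-0.5,0,0,0,0,0],[-1,-1,0,0,0,0,0],[-1,-1,0,0,0,0,0]]'
```

```text
time_s: 8.9
tcp_pos: [0.5482, 0.1753, 0.2423]
ee_rot: [[-0.941, 0.338, -0.003], [0.338, 0.941, 0.0], [0.003, -0.001, -1.0]]
wrist_force: [-8.4, 2.3, 2.4]
gripper_width: 0.006
gripper_force: 4.5
time_s: 9.15
tcp_pos: [0.5487, 0.1752, 0.2423]
ee_rot: [[-0.941, 0.338, -0.004], [0.338, 0.941, 0.0], [0.004, -0.001, -1.0]]
wrist_force: [-10.8, 4.3, 3.9]
gripper_width: 0.007
gripper_force: 5.8
```

Force is now rising steeply while travel stalls, so the lever is at its stop. I'll add 1 mm and hold for about 2 s.

```bash
python3 -m creep '[[-1,-0.5,0,0,0,0,0],[-1,-1,0,0,0,0,0],[-1,-1,0,0,0,0,0],[-1,-1,0,0,0,0,0],[-1,-1,0,0,0,0,0],[-1,-1,0,0,0,0,0],[-1,-1,0,0,0,0,0],[-1,-1,0,0,0,0,0]]'; for i in 1 2; do python3 -m creep '[[-1,0,0,0,0,0,0],[-1,0,0,0,0,0,0],[-1,0,0,0,0,0,0],[-1,0,0,0,0,0,0],[-1,0,0,0,0,0,0],[-1,0,0,0,0,0,0],[-1,0,0,0,0,0,0],[-1,0,0,0,0,0,0]]'; done
```

```text
time_s: 9.82
tcp_pos: [0.549, 0.1751, 0.2423]
ee_rot: [[-0.941, 0.337, -0.005], [0.337, 0.941, 0.0], [0.005, -0.002, -1.0]]
wrist_force: [-13.6, 6.5, 4.0]
gripper_width: 0.01
gripper_force: 7.2
time_s: 10.48
tcp_pos: [0.549, 0.1751, 0.2423]
ee_rot: [[-0.941, 0.337, -0.006], [0.337, 0.941, 0.0], [0.005, -0.002, -1.0]]
wrist_force: [-13.5, 7.1, 5.0]
gripper_width: 0.003
gripper_force: 7.2
time_s: 11.15
tcp_pos: [0.5491, 0.1751, 0.2423]
ee_rot: [[-0.941, 0.337, -0.005], [0.337, 0.941, 0.0], [0.005, -0.002, -1.0]]
wrist_force: [-13.7, 6.4, 4.0]
gripper_width: 0.011
gripper_force: 7.2
```

The lever was held at about 15 N, steady. Now I'll ease it back slowly.

```bash
python3 -m creep '[[-1,1,0,0,0,0,0],[-1,2,0,0,0,0,0],[-1,4,0,0,0,0,0],[-1,6,0,0,0,0,0],[-1,8,0,0,0,0,0],[-1,10,1,0,0,0,0],[-1,12,1,0,0,0,0],[-1,14,1,0,0,0,0]]'; for i in 1 2; do python3 -m creep '[[-1,2,0,0,0,0,0],[-1,4,0,0,0,0,0],[-1,6,0,0,0,0,0],[-1,8,0,0,0,0,0],[-1,10,1,0,0,0,0],[-1,12,1,0,0,0,0],[-1,14,1,0,0,0,0],[-1,16,1,0,0,0,0]]'; done
```

```text
time_s: 11.82
tcp_pos: [0.5373, 0.1793, 0.2423]
ee_rot: [[-0.941, 0.338, -0.003], [0.338, 0.941, -0.002], [0.003, -0.003, -1.0]]
wrist_force: [-5.3, -0.8, 2.5]
gripper_width: 0.01
gripper_force: 2.9
time_s: 12.48
tcp_pos: [0.5232, 0.186, 0.2423]
ee_rot: [[-0.941, 0.338, -0.001], [0.338, 0.941, -0.001], [0.001, -0.001, -1.0]]
wrist_force: [-4.2, -0.8, -1.2]
gripper_width: 0.006
gripper_force: 1.8
time_s: 13.15
tcp_pos: [0.5097, 0.1933, 0.2436]
ee_rot: [[-0.942, 0.337, 0.004], [0.337, 0.942, 0.002], [-0.003, 0.003, -1.0]]
wrist_force: [-0.1, -0.1, 0.1]
gripper_width: 0.008
gripper_force: 0.0
```

The lever followed the fingers out and contact faded near the open position. Next I back off and rise clear.

```bash
python3 -m creep '[[-1,3,0,0,0,0,0],[-1,8,0,0,0,0,0],[-1,15,0,0,0,0,0],[-1,25,0,0,0,0,0],[-1,35,0,0,0,0,0],[-1,45,0,0,0,0,0],[-1,50,0,0,0,0,0],[-1,50,0,0,0,0,0]]'; python3 -m creep '[[-1,0,0,-20,0,0,0],[-1,0,0,-50,0,0,0],[-1,0,0,-80,0,0,0],[-1,0,0,-110,0,0,0],[-1,0,0,-140,0,0,0],[-1,0,0,-160,0,0,0],[-1,0,0,-160,0,0,0],[-1,0,0,-160,0,0,0]]'; python3 -m creep '[[-1,30,-30,0,0,0,0],[-1,50,-60,0,0,0,0],[-1,50,-100,0,0,0,0],[-1,50,-140,0,0,0,0],[-1,50,-180,0,0,0,0],[-1,50,-200,0,0,0,0],[-1,50,-200,0,0,0,0],[-1,50,-200,0,0,0,0]]'
python3 - <<'E'
from fit import *
s=r.sense();print(s["tcp_pos"],s["wrist_force"])
for n in("top","scene"):
    p,d=vision.capture(n); cv2.imwrite(f"pics/{n}2.png",p[...,::-1])
    try: fit(n,s,d)
    except Exception as e: print(n,e)
E
```

```text
time_s: 13.82
tcp_pos: [0.4605, 0.2099, 0.2429]
ee_rot: [[-0.942, 0.336, -0.0], [0.336, 0.942, -0.0], [0.0, -0.0, -1.0]]
wrist_force: [0.1, -0.5, 0.2]
gripper_width: 0.005
gripper_force: 0.0
time_s: 14.48
tcp_pos: [0.4618, 0.2095, 0.404]
ee_rot: [[-0.941, 0.338, 0.002], [0.338, 0.941, 0.002], [-0.001, 0.003, -1.0]]
wrist_force: [-0.4, 0.7, -0.2]
gripper_width: 0.001
gripper_force: 0.0
time_s: 15.15
tcp_pos: [0.3466, 0.0373, 0.402]
ee_rot: [[-0.941, 0.339, -0.001], [0.339, 0.941, -0.0], [0.001, -0.001, -1.0]]
wrist_force: [0.8, -0.5, 0.3]
gripper_width: 0.004
gripper_force: 0.0
[0.34659728 0.03725458 0.40199199] [ 0.75590189 -0.48611388  0.26730618]
top red_bar 0.76 c [597.3 180.8] med [596. 172.  82.] size [153.8  21.9] yaw -12.4
top red_grip 0.61 c [ 608.8 -206.1] med [ 618. -176.   86.] size [227.1 109.2] yaw -29.8
scene red_bar 0.57 c [600.8 178.8] med [597. 173.  82.] size [155.9  24.8] yaw -11.1
scene red_grip 0.87 c [529.7 185. ] med [529. 187.  86.] size [80.  19.5] yaw -27.1
```

View pics/scene2.png

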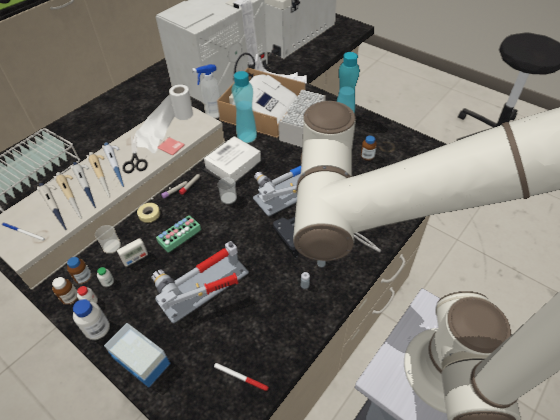

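The scene view shows the red lever open again at (221,283): its centre is at (530,185) mm and yaw −27°, the same as at the start. The arm is clear and the bystanders in view are in place.

```bash
python3 -c "
from station import r
print(r.finish_job())"
```

```text
the job is handed in; nothing more can be done
None
```

The job is handed in, with no verdict returned: I pressed the red lever to its stop, held it there at about 15 N for roughly 2 s, eased it back to fully open, and moved the arm clear.

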